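Fit a fossil support post and tug-check it

ROBOT

A 6-joint arm with a two-finger parallel gripper is mounted at the origin on the work surface. World frame = base frame: x ahead of the robot, y to its left, z up, the work surface at z = 0. Lengths are in m, angles in degrees, forces in N, time in s.
With the tool pointing down it reaches from about 0.25 to 0.725 m from the base axis. Payload 9.7 kg.
Tool frame: the origin (TCP) lies at the very end of the fingers, on their centre line; the grasp point (between the pads) lies 19 mm behind it; y points along the fingers, x is the direction in which the jaws open and shut, and the axes are right-handed (so a half turn about y gives the same grasp; the last joint's range is limited). The gripper opens to 85 mm and grips with 20 to 120 N. Pads are 22 mm wide; open, the fingers measure 114 mm over their backs; the gripper's body (76 mm by 85 mm) begins 54 mm behind the grasp point. The pads swing forward as they close: fully open they stand 13 mm farther back than shut.
Start: joints at [-68.297, 4.979, 10.078, 95.1, 0, 90], TCP at [0.203, -0.511, 0.231] pointing down, gripper open.
Joint ranges: [-179.16, 179.16], [-48.56, 103.87], [-65.8, 70.77], [-126.05, 130.52], [-82.76, 87.17], [-180, 180]. Speed limits (degrees/s): [127.2, 127.2, 147.25, 180, 180, 180].

INTERFACE

Orientations are given as [roll, pitch, yaw] about the fixed x, y, z axes, in that order (R = Rz(yaw) Ry(pitch) Rx(roll)).
In Python, from workcell import bot gives the robot as it stands.
- The arm moves only by the shell command python3 -m jog 'ROWS' [FORCE]. ROWS is JSON, a list of rows, each an object with "rotation": the turn, a rotation vector about the world's x, y, z in degrees, a list of three; "travel": the shift along the world's x, y, z in mm, a list of three; "jaw": the gripper command: -1 is shut, 1 is fully open, values between are in proportion. In form: [{"rotation": [rx, ry, rz], "travel": [x, y, z], "jaw": jaw}, ...]. A call has 1 to 8 rows; each row shifts and turns the commanded pose from where the row before left it; what a row does not reach is not made up. A row lasts 1/8 s, in which the tool goes at most 62.5 mm and 10.7 degrees, less where a joint would pass 70% of its speed; a pose out of reach is approached as far as the arm can. A call with a gripper value outside its range is refused whole. The fingers move at their own pace and stop on an object; FORCE is the grip in N (left out, the last holds). Time passes only in rows, so rows that do not move let the fingers close. It gives the time, the measured TCP pose, the force and the opening at its end, in the units of the state.
- bot.get_obs(): the state, without advancing time (a new reading comes with each control period).
- bot.camera(name): name is "side" or "top"; returns the picture (384x512x3 uint8, red, green, blue); there is no depth.
- bot.camera_params(name): a dict with "K" (3x3 intrinsics, pixels), "dist_coeffs" ([k1, k2, p1, p2, k3] as OpenCV has them; the pictures are not rectified), "view" (4x4, takes a point from world to camera coordinates). Camera axes: x right, y up, looking along -z (the intrinsics and any distortion apply to the point x, -y, -z); pixel columns grow to the right and rows downward; lengths in m; the calibration is good to about 2 mm. A picture is of the moment at which its call begins. camera_params takes no time and is no camera call.
- bot.job_done(): hands the job in, once; it reports no verdict.
Trained networks look in the newest picture that a camera, given by its name, has taken for a name from the list of things; names that differ only in an ending like _2 or _b are one class to them, and where a whole thing is asked for, a point or a joint stands for the part that bears it (a point fixed in the world has none). Each returns a list of dicts, best first, with "score" (0 to 1); they miss things now and then, are a little off and sometimes report something else, mostly with a low value. They report only what shows in the picture. A call takes as long as a camera call. They do not tell look-alikes from the thing itself.
- bot.recognise(camera, thing): "xy" ([column, row] in pixels, amid what is visible of it).
- bot.trace(camera, thing): "mask" (384x512 bool, what is visible of it) and "xy" ([column, row] in pixels, amid what is visible of it).
The state is a dict: "time": time; "q": joint angles; "qd": joint speeds; "joint_efforts": joint torques, N m; "ee_pos": TCP position; "tcp_rot": TCP orientation; "wrist_force": force on the tool from outside, world axes, zero at the start; "torque": the same for the moment, N m; "opening": finger opening in m.
Only numpy, scipy, OpenCV 4.12 (cv2) and the standard library are available. Lean on these libraries where they do the work, as an engineer would, in place of code of your own. Each camera call takes 0.05 s, during which the arm holds its last target.

TASK

Take the square-headed support post out of the wooden rack, push it straight down into the empty spring socket beside the fossil until it snaps in and its collar is fully home, then, still holding it, tug it straight up with about 12 N and keep that pull for a second to prove it is retained. Pulling it with more than 18 N, or pushing with more than 30 N, would damage the socket. Let go with the post seated and upright, and leave the other post, the mount and the things around undisturbed.

Things in the scene. Friction and masses are not known exactly. Their poses are not given: they have to be found in the camera images.
- post_head (a point): Centre of the square black head (24 x 24 mm, 45 mm tall, faces square to this x and y) of the loose support post; grip it here. z up along the post. Starts upright in either rack hole, collar resting on the rack. Below the head: collar, then an 8 mm steel stem ending in a 14 mm ball, lowest point 59.7 mm below here. About 80 g; lifts straight out (33 mm).
- post_collar (a point): Centre of the underside of the loose post's aluminium collar (28 mm across, 5 mm thick), 27.5 mm below post_head; z up along the post.
- cradle_head (a point): Centre of the round black dished head (40 mm across, 14 mm tall) of the other loose post, in the other hole of the rack. Leave it there.
- rack: Fixed wooden rack block, 70 (x) x 150 (y) x 45 mm tall, origin centre of underside, with two 18 mm holes at y = +45 and -45 mm in its own frame.
- mount: Fixed plywood mount board 200 (x) x 250 (y) x 15 mm, origin centre of underside. A dark fossil bone in white plaster lies along y on its +x half, up to 76 mm above the table. On its -x half: the empty grey socket at (-55, +15) mm and, at (-55, -97) mm, another socket with a square-headed post already fitted (fixed, top 105 mm above the table).
- socket_mouth (a point): Centre of the empty socket's mouth (17 mm round hole), on the top face of its fixed 44 mm grey block, 55 mm above the table; z up, x and y as the mount's. Spring jaws in it, set deeper or shallower each time, resist the ball (4 to 10 N) from collar 12-19 mm above this face, then snap over it. Home, the collar rests on this face; from there 1 to 7 mm of free lift, then it holds.
- brush: Loose brush lying on the table to the left of the mount; leave alone.
- jar: Amber glass jar, 56 mm across, 75 mm tall, beyond the mount and rack; leave alone. Origin at its underside.
- vertebra: Loose stone vertebra, 60 mm across, 34 mm tall; leave alone. Origin at its underside.
- jaws (a joint): The jaws inside the socket ride on a stiff upright spring: their height above rest in m (+ up), 1 mm per 8 N of pull on the snapped-in post (beyond its weight), stops at + and - 6 mm. Too noisy to set a pull by; the force felt on the tool is the better guide. The jaws hold over 25 N; let go, the post drops home again by its own weight.
Not all that is in view belongs to the job. What is shaped like the part that bears post_head but turquoise is not meant.

How it is judged:
By the outcome, as a careful person would: the job done as asked, in the order asked, and still so for the second after the job is handed in, with the robot touching nothing.
It also fails if it takes over 54 s, if anything falls off the work surface, if the arm or the gripper's body presses on something with over 40 N, if the wrist force passes 120 N, or if a joint passes its speed limit or range.

## Working session

There is one attempt and no reset: what is moved stays moved. The work goes in short steps, Python scripts to look and compute and a shell command to move; the robot and the scene stay as the last step left them, time stands still between calls to the robot, and variables do not carry over. Pictures are saved under pics/ and viewed, and the job is handed in when it is done.

```bash
ls; mkdir -p pics
python3 - <<'E'
from workcell import bot
import cv2,numpy as np
for n in ("side","top"):
    im=bot.camera(n); cv2.imwrite(f"pics/{n}0.png",im[:,:,::-1])
    p=bot.camera_params(n); print(n,np.round(p["K"],1).tolist(),p["dist_coeffs"],np.round(p["view"],4).tolist())
o=bot.get_obs(); print(o)
E
```

```text
pics
side [[351.2, 0.0, 257.5], [0.0, 351.2, 193.8], [0.0, 0.0, 1.0]] [-0.07267582  0.          0.          0.          0.        ] [[0.9983, -0.0586, -0.0068, -0.5885], [0.0472, 0.723, 0.6892, -0.0862], [-0.0355, -0.6883, 0.7245, -1.1037], [0.0, 0.0, 0.0, 1.0]]
top [[391.1, 0.0, 264.1], [0.0, 391.1, 191.5], [0.0, 0.0, 1.0]] [-0.13320257  0.          0.          0.          0.        ] [[-0.0159, -0.9999, -0.0029, -0.0141], [0.9745, -0.0161, 0.2237, -0.6009], [-0.2237, 0.0008, 0.9747, -1.0441], [0.0, 0.0, 0.0, 1.0]]
{'time': 0.1, 'q': array([-6.82978897e+01,  5.00726125e+00,  1.00385444e+01,  9.51004389e+01,
        1.00077972e-03,  8.99994687e+01]), 'qd': array([-0.0363958 , -0.13763875,  0.20476866,  0.00689009,  0.00578414,
        0.0182208 ]), 'joint_efforts': array([ 9.33887968e-04, -5.21562159e+01,  4.65651298e+01,  1.60286558e-02,
        1.30393906e-05, -9.80284483e-06]), 'ee_pos': array([ 0.20330432, -0.51081298,  0.23065654]), 'tcp_rot': array([-8.99989986e+01,  6.91557561e-02, -6.82973585e+01]), 'wrist_force': array([ 0.43865244, -0.17481346, -0.20277877]), 'torque': array([-0.04502639,  0.00099317,  0.04011193]), 'opening': 0.08533459007363092}
```

View pics/side0.png

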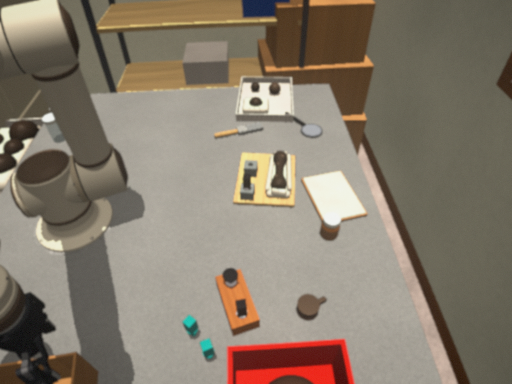

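View pics/top0.png

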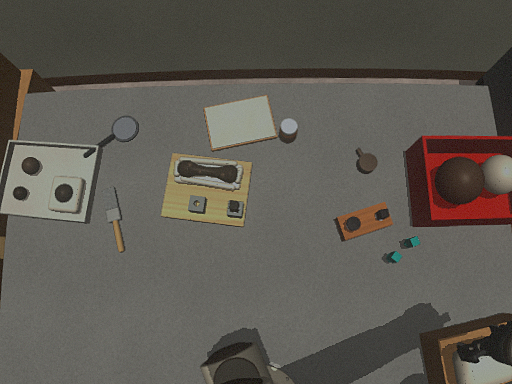

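The candidates for the square head are:
- Rack post at top (383,213) / side (240,308).
- Fitted post on the mount at top (235,208) / side (248,165). This one is fixed.
- Turquoise look-alikes at top (395,257) and (412,242).
- Round cradle head at top (352,223).

I choose the rack one at top (383,213), and will check it in a close crop.

```bash
cat > h.py <<'E'
from workcell import bot
import cv2,numpy as np
def ray(n,px):
    p=bot.camera_params(n);K=np.array(p["K"]);d=np.array(p["dist_coeffs"]);V=np.array(p["view"])
    u=cv2.undistortPoints(np.array([[px]],float),K,d)[0,0]
    c=np.array([u[0],-u[1],-1.]);R=V[:3,:3]
    return -R.T@V[:3,3],R.T@c
def at_z(n,px,z):
    o,d=ray(n,px); return o+d*(z-o[2])/d[2]
def proj(n,X):
    p=bot.camera_params(n);K=np.array(p["K"]);d=np.array(p["dist_coeffs"]);V=np.array(p["view"])
    c=(V[:3,:3]@np.atleast_2d(X).T).T+V[:3,3]; c=c*[1,-1,-1]
    return cv2.projectPoints(c,np.zeros(3),np.zeros(3),K,d)[0][:,0]
def tri(a,b):
    A=np.zeros((3,3));y=np.zeros(3)
    for n,p in (("side",a),("top",b)):
        o,d=ray(n,p);d/=np.linalg.norm(d);M=np.eye(3)-np.outer(d,d);A+=M;y+=M@o
    return np.linalg.solve(A,y)
E
python3 - <<'E'
from h import *
s=cv2.imread("pics/side0.png");t=cv2.imread("pics/top0.png")
a=cv2.resize(t[190:250,325:425],None,fx=6,fy=6,interpolation=3)
b=cv2.resize(t[145:235,155:260],None,fx=6,fy=6,interpolation=3)
cv2.imwrite("pics/c1.png",a);cv2.imwrite("pics/c2.png",b)
a=cv2.resize(s[260:340,205:270],None,fx=7,fy=7,interpolation=3)
b=cv2.resize(s[145:215,225:305],None,fx=7,fy=7,interpolation=3)
cv2.imwrite("pics/c3.png",a);cv2.imwrite("pics/c4.png",b)
for th in ("rack","mount","post_head","cradle_head","socket_mouth"):
    for n in ("side","top"):
        r=bot.recognise(n,th); print(th,n,[(np.round(q["xy"],1).tolist(),round(q["score"],2)) for q in r[:4]])
E
```

```text
rack side [([234.6, 304.3], 0.72)]
rack top [([361.9, 221.9], 0.72)]
mount side [([267.9, 181.2], 0.85)]
mount top [([206.4, 187.3], 0.87)]
post_head side [([206.9, 352.0], 0.66), ([188.8, 325.9], 0.59), ([242.2, 311.3], 0.49)]
post_head top [([382.3, 216.1], 0.69), ([393.4, 254.7], 0.69), ([413.0, 238.5], 0.44)]
cradle_head side [([231.4, 272.7], 0.55)]
cradle_head top [([352.1, 226.5], 0.66)]
socket_mouth side [([264.8, 179.9], 0.65)]
socket_mouth top [([208.6, 189.6], 0.77)]
```

View pics/c1.png

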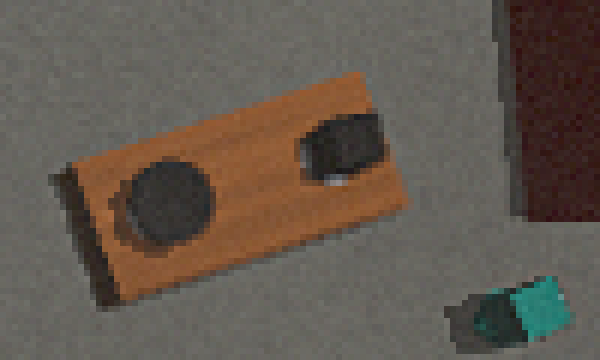

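View pics/c2.png

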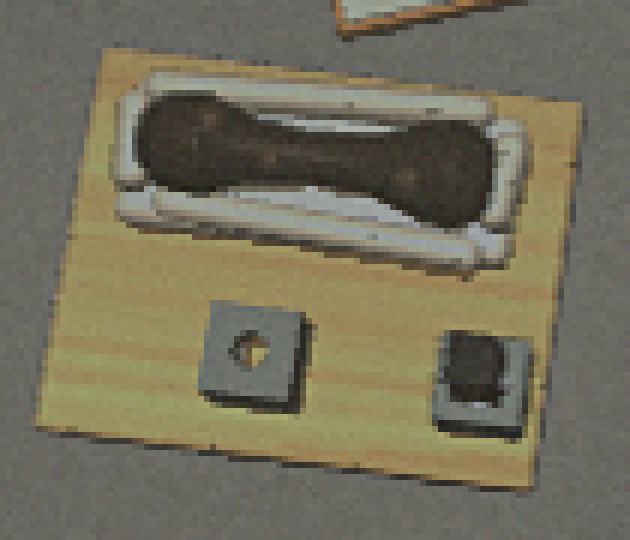

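View pics/c3.png

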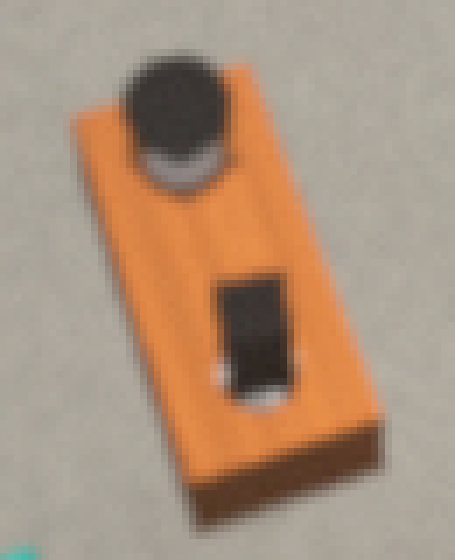

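View pics/c4.png

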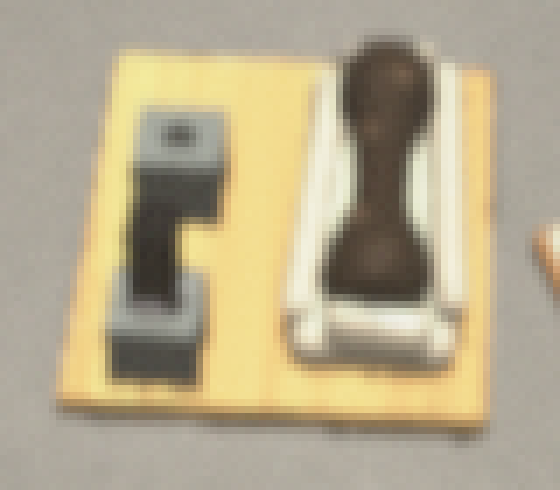

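```bash
cat > fit.py <<'E'
from h import *
from scipy.optimize import least_squares
def cr(pts,s,off): return (np.array(pts,float)+.5)/s-.5+np.array(off)
def rz(a): c,s=np.cos(a),np.sin(a); return np.array([[c,-s,0],[s,c,0],[0,0,1]])
def fit(obs,x0):
    # obs: list (cam, pts, local)
    def res(p,each=False):
        r=[proj(n,(rz(p[2])@L.T).T+[p[0],p[1],0])-q for n,q,L in obs]
        return r if each else np.concatenate(r).ravel()
    s=least_squares(res,x0,loss="soft_l1"); 
    return s.x,[np.round(e,1).tolist() for e in res(s.x,True)]
def box(hx,hy,z): return np.array([[hx,hy,z],[hx,-hy,z],[-hx,-hy,z],[-hx,hy,z]],float)/1000
top=("top",);
rt=cr([(75,163),(360,72),(408,205),(122,302)],6,(325,190))
rs=cr([(75,118),(250,65),(382,420),(190,483)],7,(205,260))
mt=cr([(105,48),(582,103),(532,490),(37,430)],6,(155,145))
ms=cr([(118,52),(493,72),(487,410),(62,398)],7,(225,145))
RB=box(35,75,45); MB=box(100,125,15)
# top image: up=+x, left=+y : ul=(+x,+y), ur=(+x,-y), lr=(-x,-y), ll=(-x,+y)
# side image: right=+x, up=+y : ul=(-x,+y), ur=(+x,+y), lr=(+x,-y), ll=(-x,-y)
S=[3,0,1,2]
if __name__=="__main__":
    for nm,t,s,B,g in (("rack",rt,rs,RB,.045),("mount",mt,ms,MB,.015)):
        x0=list(np.mean([at_z("top",q,g) for q in t],0)[:2])+[0]
        for lab,obs in (("both",[("top",t,B),("side",s,B[S])]),("top",[("top",t,B)]),("side",[("side",s,B[S])])):
            p,e=fit(obs,x0); print(nm,lab,np.round(p[:2]*1000,1),round(np.degrees(p[2]),2),e)
        p,e=fit([("top",t,B),("side",s,B[S])],x0)
        R=rz(p[2]);L=lambda v:np.array([p[0],p[1],0])+R@np.array(v)/1000
        if nm=="mount":
            m=L([-55,15,55]);print("mouth",m*1000,[proj(n,m) for n in("top","side")])
            print("hole seen top->",at_z("top",cr([(250,350)],6,(155,145))[0],.055)*1000,"side",at_z("side",cr([(180,134)],7,(225,145))[0],.055)*1000)
        else:
            for y in (45,-45): print("hole",y,L([0,y,72.5])*1000,[np.round(proj(n,L([0,y,72.5])),1).tolist() for n in("top","side")])
E
python3 fit.py
```

```text
rack both [ 517. -314.] 16.29 [[[-0.1, -0.5], [0.2, -0.6], [0.6, -0.1], [0.1, -0.5]], [[-0.7, -0.2], [-0.3, -0.5], [0.0, -0.3], [-0.6, 0.3]]]
rack top [ 515.7 -313.4] 16.47 [[[-0.3, -0.0], [-0.1, -0.2], [0.4, 0.2], [-0.0, -0.0]]]
rack side [ 518.  -314.5] 16.1 [[[-0.3, -0.2], [0.2, -0.3], [0.3, -0.0], [-0.3, 0.4]]]
hole 45 [ 504.37235984 -270.81525542   72.5       ] [[[352.8, 223.2]], [[230.0, 276.3]]]
hole -45 [ 529.61295915 -357.2034036    72.5       ] [[[382.3, 213.7]], [[240.9, 307.8]]]
mount both [626.  148.6] -7.74 [[[-0.4, -0.4], [0.5, -0.6], [0.2, -0.2], [-0.5, -0.4]], [[-0.7, -0.1], [-0.5, -0.6], [0.1, 1.4], [-1.1, -0.1]]]
mount top [624.7 148.4] -7.75 [[[-0.3, -0.0], [0.5, -0.2], [0.3, 0.2], [-0.4, -0.0]]]
mount side [628.  149.2] -7.69 [[[-0.2, -0.2], [-0.0, -0.7], [0.7, 1.2], [-0.5, -0.3]]]
mouth [573.53111386 170.84651538  55.        ] [array([[196.48249102, 202.8103941 ]]), array([[249.82489472, 163.96779155]])]
hole seen top-> [573.22992904 171.51328803  55.        ] side [575.16394661 172.0462012   55.        ]
```

```bash
cat > head.py <<'E'
from h import *
from fit import rz
def model(n,X,yaw,h=22.5,w=12,S=8):
    L=np.array([[a*w,b*w,c*h] for a in(-1,1) for b in (-1,1) for c in (-1,1)])/1000
    P=proj(n,(rz(yaw)@L.T).T+X)
    hull=cv2.convexHull(((P+.5)*S).astype(np.float32))
    m=np.zeros((384,512),np.float32)
    x0,y0=np.floor(P.min(0)).astype(int)-8; W,H=(np.ptp(P,axis=0)+20).astype(int)
    big=np.zeros((H*S,W*S),np.uint8); cv2.fillConvexPoly(big,np.round((hull-np.array([x0,y0])*S)*16).astype(np.int32),255,shift=4)
    sm=cv2.resize(big,(W,H),interpolation=cv2.INTER_AREA)/255.
    return sm,(x0,y0,W,H)
if __name__=="__main__":
    from scipy.optimize import minimize
    for n in("top","side"):
        im=cv2.imread(f"pics/{n}0.png").astype(float)
        X0=np.array([.5296,-.3572,.0725])
        best=[]
        sat=im[:,:,2]  # red: head dark vs orange
        for yaw in range(-45,45,3):
            def c(d):
                sm,(x,y,W,H)=model(n,X0+[d[0]/1000,d[1]/1000,0],np.radians(yaw))
                sub=sat[y:y+H,x:x+W]
                # orange bg vs dark: compare on region near silhouette
                k=cv2.dilate(sm,np.ones((5,5)))>.02
                bg=np.median(sub[(sm<.01)&k]); fg=np.median(sub[sm>.99])
                return np.abs(np.clip((bg-sub)/(bg-fg),0,1)-sm)[k].sum()
            r=minimize(c,[0,0],method="Nelder-Mead",options=dict(initial_simplex=[[0,0],[4,0],[0,4]],xatol=.1,fatol=.01))
            best.append((r.fun,yaw,np.round(r.x,1).tolist()))
        print(n,[(round(a,1),b,c) for a,b,c in sorted(best)[:10]])
E
python3 head.py
```

```text
top [(np.float64(25.8), 12, [-1.2, 2.0]), (np.float64(25.9), 9, [-1.0, 2.1]), (np.float64(26.7), 15, [-1.0, 2.2]), (np.float64(27.3), 6, [-1.0, 2.5]), (np.float64(28.1), 18, [-1.3, 2.7]), (np.float64(28.4), 0, [-1.2, 2.2]), (np.float64(28.9), 3, [-1.2, 2.8]), (np.float64(30.1), -3, [-1.1, 2.4]), (np.float64(31.0), 21, [-1.7, 2.9]), (np.float64(32.1), -6, [-1.0, 2.1])]Traceback (most recent call last):
  File "head.py", line 27, in <module>
    r=minimize(c,[0,0],method="Nelder-Mead",options=dict(initial_simplex=[[0,0],[4,0],[0,4]],xatol=.1,fatol=.01))
    res = _minimize_neldermead(fun, x0, args, callback, bounds=bounds,
                               **options)
    fsim[k] = func(sim[k])
              ~~~~^^^^^^^^
    fx = function(np.copy(x), *(wrapper_args + args))
  File "head.py", line 21, in c
    sm,(x,y,W,H)=model(n,X0+[d[0]/1000,d[1]/1000,0],np.radians(yaw))
                 ~~~~~^^^^^^^^^^^^^^^^^^^^^^^^^^^^^^^^^^^^^^^^^^^^^^
  File "head.py", line 5, in model
    P=proj(n,(rz(yaw)@L.T).T+X)
  File "h.py", line 11, in proj
    p=bot.camera_params(n);K=np.array(p["K"]);d=np.array(p["dist_coeffs"]);V=np.array(p["view"])
ValueError: time passes only in moves, steps and waits
```

```bash
python3 - <<'E'
from workcell import bot
import pickle
print(bot.get_obs()["time"])
pickle.dump({n:bot.camera_params(n) for n in("top","side")},open("cp.pkl","wb"))
E
sed -i 's/^import cv2,numpy as np/import cv2,numpy as np,pickle\nCP=pickle.load(open("\.\/cp.pkl","rb"))/; s/p=bot.camera_params(n)/p=CP[n]/' h.py
python3 head.py
```

```text
0.6
top [(np.float64(25.8), 12, [-1.2, 2.0]), (np.float64(25.9), 9, [-1.0, 2.1]), (np.float64(26.7), 15, [-1.0, 2.2]), (np.float64(27.3), 6, [-1.0, 2.5]), (np.float64(28.1), 18, [-1.3, 2.7]), (np.float64(28.4), 0, [-1.2, 2.2]), (np.float64(28.9), 3, [-1.2, 2.8]), (np.float64(30.1), -3, [-1.1, 2.4]), (np.float64(31.0), 21, [-1.7, 2.9]), (np.float64(32.1), -6, [-1.0, 2.1])]
side [(np.float64(33.3), 6, [-0.0, -0.3]), (np.float64(33.5), 3, [0.6, -0.4]), (np.float64(34.2), 0, [-0.3, -0.4]), (np.float64(36.2), 9, [0.2, -0.1]), (np.float64(38.6), -3, [0.9, -0.5]), (np.float64(40.2), 12, [0.1, -0.4]), (np.float64(43.7), -6, [-0.6, -0.5]), (np.float64(44.7), 15, [-0.0, -0.5]), (np.float64(47.5), -9, [0.2, -0.5]), (np.float64(48.9), 18, [0.5, -0.1])]
```

The crop confirms it: the post at top (383,213) has a black square head above a bright collar in the rack's -y hole. It stands at about (529,-357), yaw about 8°. The mouth is at about (574,171) mm. I'll move above the post.

```bash
python3 -m jog '[{"rotation":[0,0,-2],"travel":[46.5,22,0],"jaw":0.4},{"rotation":[0,0,-2],"travel":[46.5,22,0],"jaw":0.4},{"rotation":[0,0,-2],"travel":[46.5,22,0],"jaw":0.4},{"rotation":[0,0,-2],"travel":[46.5,22,0],"jaw":0.4},{"rotation":[0,0,-2],"travel":[46.5,22,0],"jaw":0.4},{"rotation":[0,0,-2],"travel":[46.5,22,-25],"jaw":0.4},{"rotation":[0,0,-1.7],"travel":[46.5,22,-30],"jaw":0.4},{"rotation":[0,0,0],"travel":[0,0,0],"jaw":0.4}]' 40
python3 -c "
from workcell import bot
o=bot.get_obs();print(o['q'],o['wrist_force'],o['torque'])"
```

```text
time: 1.6
ee_pos: [0.5306, -0.3544, 0.1725]
tcp_rot: [-90.2, 0.2, -81.8]
wrist_force: [-0.7, -1.0, 0.0]
opening: 0.0603
[-3.37557151e+01  1.68311293e+01  1.72306715e+01  9.06832957e+01
  2.64255217e-02  1.38042879e+02] [-0.68270206 -0.99594756  0.04902075] [ 0.05127043  0.04667084 -0.00177493]
```

```bash
python3 -m jog '[{"rotation":[0,0,10],"travel":[0,0,0],"jaw":0.4},{"rotation":[0,0,10],"travel":[0,0,0],"jaw":0.4},{"rotation":[0,0,10],"travel":[0,0,0],"jaw":0.4},{"rotation":[0,0,10],"travel":[0,0,0],"jaw":0.4},{"rotation":[0,0,10],"travel":[0,0,0],"jaw":0.4},{"rotation":[0,0,10],"travel":[0,0,0],"jaw":0.4},{"rotation":[0,0,10],"travel":[0,0,0],"jaw":0.4},{"rotation":[0,0,10],"travel":[0,0,0],"jaw":0.4}]'
python3 -m jog '[{"rotation":[0,0,10],"travel":[0,0,0],"jaw":0.4},{"rotation":[0,0,10],"travel":[0,0,0],"jaw":0.4},{"rotation":[0,0,10],"travel":[0,0,0],"jaw":0.4},{"rotation":[0,0,10],"travel":[0,0,0],"jaw":0.4},{"rotation":[0,0,10],"travel":[0,0,0],"jaw":0.4},{"rotation":[0,0,10],"travel":[0,0,0],"jaw":0.4},{"rotation":[0,0,10],"travel":[0,0,0],"jaw":0.4},{"rotation":[0,0,10],"travel":[0,0,0],"jaw":0.4}]'
python3 -m jog '[{"rotation":[0,0,10],"travel":[-1.3,-2.6,-10],"jaw":0.4},{"rotation":[0,0,10],"travel":[0,0,-20],"jaw":0.4},{"rotation":[0,0,0],"travel":[0,0,-10],"jaw":0.4},{"rotation":[0,0,0],"travel":[0,0,0],"jaw":0.4}]'
python3 - <<'E'
from h import *
o=bot.get_obs();print(o['q'],o['ee_pos'],o['tcp_rot'],o['wrist_force'])
for n in("side","top"):
    im=bot.camera(n); cv2.imwrite(f"pics/{n}1.png",im[:,:,::-1])
    x,y=(205,240) if n=="side" else (320,170)
    cv2.imwrite(f"pics/{n}1c.png",cv2.resize(im[y:y+100,x:x+100,::-1],None,fx=5,fy=5,interpolation=3))
E
```

```text
time: 2.6
ee_pos: [0.5283, -0.3577, 0.1772]
tcp_rot: [-90.0, -0.0, -1.7]
wrist_force: [-0.1, 0.1, 0.3]
opening: 0.0595
time: 3.6
ee_pos: [0.5283, -0.3577, 0.1772]
tcp_rot: [-90.0, 0.0, 78.3]
wrist_force: [-0.1, -0.3, -0.6]
opening: 0.0598
time: 4.1
ee_pos: [0.527, -0.3597, 0.1361]
tcp_rot: [-90.0, -0.0, 97.8]
wrist_force: [0.4, 0.4, -0.3]
opening: 0.0597
[-3.43162989e+01  1.63698368e+01  1.26427420e+01  8.63220109e+01
 -3.60881085e-03 -4.20792147e+01] [ 0.52700513 -0.35973998  0.13606981] [-8.99611343e+01 -3.02300450e-02  9.77629071e+01] [ 0.4083705   0.42411096 -0.26911073]
```

View pics/side1c.png

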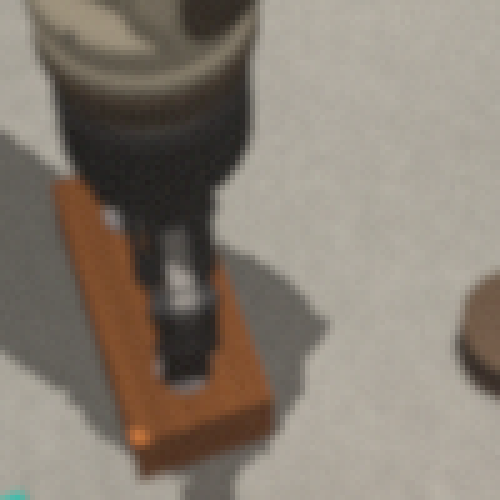

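View pics/top1c.png

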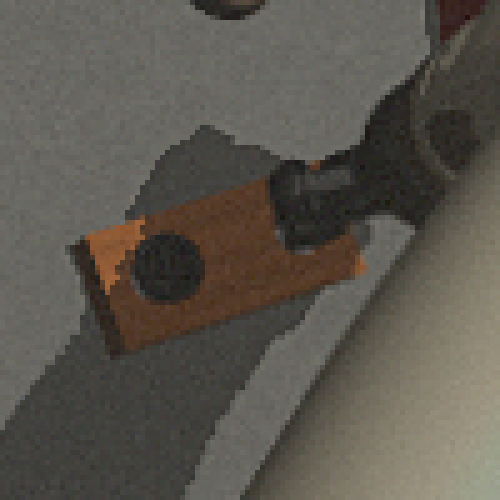

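The head stands between the open fingers, side crop (185,345) and top crop (315,215). Descending now.

```bash
python3 -m jog '[{"rotation":[0,0,0],"travel":[2.2,2.5,-15],"jaw":0.4},{"rotation":[0,0,0],"travel":[0,0,-20],"jaw":0.4},{"rotation":[0,0,0],"travel":[0,0,-20],"jaw":0.4},{"rotation":[0,0,0],"travel":[0,0,-16],"jaw":0.4},{"rotation":[0,0,0],"travel":[0,0,-8],"jaw":0.4},{"rotation":[0,0,0],"travel":[0,0,0],"jaw":0.4}]' 30
python3 -c "
from workcell import bot
o=bot.get_obs();print(o['ee_pos'],o['wrist_force'],o['torque'])"
```

```text
time: 4.95
ee_pos: [0.5296, -0.357, 0.0569]
tcp_rot: [-90.0, -0.0, 98.0]
wrist_force: [0.1, -0.2, 0.4]
opening: 0.0598
[ 0.5296353  -0.3569552   0.05685713] [ 0.10954506 -0.17604373  0.41552973] [-0.01335365  0.06102163 -0.02987666]
```

```bash
python3 -m jog '[{"rotation":[0,0,0],"travel":[0,0,0],"jaw":-0.2},{"rotation":[0,0,0],"travel":[0,0,0],"jaw":-0.35},{"rotation":[0,0,0],"travel":[0,0,0],"jaw":-0.6},{"rotation":[0,0,0],"travel":[0,0,0],"jaw":-1},{"rotation":[0,0,0],"travel":[0,0,0],"jaw":-1},{"rotation":[0,0,0],"travel":[0,0,0],"jaw":-1}]' 30
python3 -c "
from workcell import bot
o=bot.get_obs();print(o['ee_pos'],o['wrist_force'],o['torque'])"
```

```text
time: 5.7
ee_pos: [0.5301, -0.3573, 0.0581]
tcp_rot: [-90.1, 0.0, 98.0]
wrist_force: [-1.1, 0.7, 5.9]
opening: 0.0234
[ 0.53013514 -0.35733078  0.05805199] [-1.14108671  0.69302657  5.85541271] [0.10116708 0.04821144 0.00129886]
```

```bash
python3 -m jog '[{"rotation":[0,0,0],"travel":[0,0,0],"jaw":-1},{"rotation":[0,0,0],"travel":[0,0,2],"jaw":-1},{"rotation":[0,0,0],"travel":[0,0,10],"jaw":-1},{"rotation":[0,0,0],"travel":[0,0,20],"jaw":-1},{"rotation":[0,0,0],"travel":[0,0,30],"jaw":-1},{"rotation":[0,0,0],"travel":[0,0,40],"jaw":-1},{"rotation":[0,0,0],"travel":[0,0,28],"jaw":-1},{"rotation":[0,0,0],"travel":[0,0,0],"jaw":-1}]' 80
python3 - <<'E'
from h import *
o=bot.get_obs();print(o['q'],o['ee_pos'],o['tcp_rot'],o['wrist_force'],o["opening"])
for n in("side","top"):
    im=bot.camera(n); cv2.imwrite(f"pics/{n}2.png",im[:,:,::-1])
    x,y=(205,230) if n=="side" else (320,150)
    cv2.imwrite(f"pics/{n}2c.png",cv2.resize(im[y:y+100,x:x+100,::-1],None,fx=5,fy=5,interpolation=3))
E
```

```text
time: 6.7
ee_pos: [0.5307, -0.3578, 0.1911]
tcp_rot: [-90.2, 0.2, 98.0]
wrist_force: [-0.1, 0.5, -2.2]
opening: 0.0231
[-3.39833207e+01  1.67264935e+01  1.91619232e+01  9.21228749e+01
 -4.24883808e-04 -4.19866797e+01] [ 0.53072471 -0.35775614  0.19114476] [-90.23203893   0.20940124  98.00293385] [-0.08581637  0.49251783 -2.2177917 ] 0.02308407613227511
```

View pics/side2c.png

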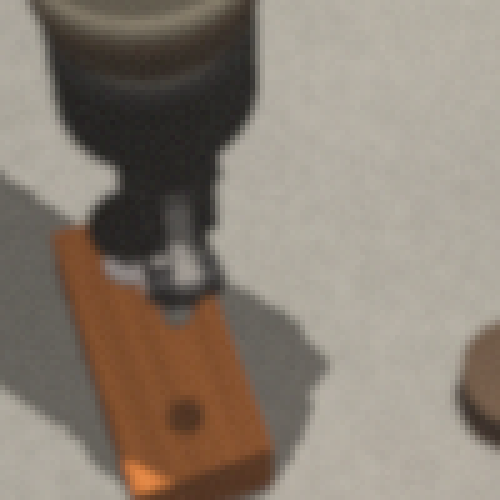

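The post is out: the side crop shows the empty hole at (185,415) and the stem hanging at (178,315), with the cradle post still in place. Carrying it to the socket.

```bash
python3 -m jog '[{"rotation":[0,0,-2],"travel":[5,30,0],"jaw":-1},{"rotation":[0,0,-2],"travel":[5,55,0],"jaw":-1},{"rotation":[0,0,-2],"travel":[5,55,0],"jaw":-1},{"rotation":[0,0,-2],"travel":[5,55,0],"jaw":-1},{"rotation":[0,0,-2],"travel":[5,55,0],"jaw":-1},{"rotation":[0,0,-2],"travel":[5,55,0],"jaw":-1},{"rotation":[0,0,-2],"travel":[5,55,0],"jaw":-1},{"rotation":[0,0,-1.7],"travel":[5,55,0],"jaw":-1}]'
python3 -m jog '[{"rotation":[0,0,0],"travel":[3,55,0],"jaw":-1},{"rotation":[0,0,0],"travel":[0,40,0],"jaw":-1},{"rotation":[0,0,0],"travel":[0,15,-5],"jaw":-1},{"rotation":[0,0,0],"travel":[0,4,-15],"jaw":-1},{"rotation":[0,0,0],"travel":[0,0,-15],"jaw":-1},{"rotation":[0,0,0],"travel":[0,0,-5],"jaw":-1},{"rotation":[0,0,0],"travel":[0,0,0],"jaw":-1},{"rotation":[0,0,0],"travel":[0,0,0],"jaw":-1}]'
python3 - <<'E'
from h import *
o=bot.get_obs();print(o['q'],o['ee_pos'],o['tcp_rot'],o['wrist_force'],o["opening"])
T=o['ee_pos']
for n in("side","top"):
    im=bot.camera(n); cv2.imwrite(f"pics/{n}3.png",im[:,:,::-1])
    u=proj(n,T)[0]; print(n,u)
    x,y=(200,95) if n=="side" else (155,130)
    cv2.imwrite(f"pics/{n}3c.png",cv2.resize(im[y:y+100,x:x+100,::-1],None,fx=6,fy=6,interpolation=3))
E
```

```text
time: 7.8
ee_pos: [0.5691, 0.0596, 0.1859]
tcp_rot: [-89.9, 0.0, 82.2]
wrist_force: [0.8, -0.2, -1.1]
opening: 0.0233
time: 8.8
ee_pos: [0.5731, 0.1714, 0.1479]
tcp_rot: [-90.0, -0.0, 82.3]
wrist_force: [0.0, -0.0, -0.3]
opening: 0.0229
[ 1.66563567e+01  1.06664475e+01  7.16702697e+00  8.64483548e+01
 -2.34002114e-03  2.43938408e+01] [0.57308843 0.1714469  0.14790736] [-9.00485289e+01 -1.94379839e-02  8.22625231e+01] [ 0.02440063 -0.02710713 -0.34346695] 0.022869688645900863
side [249.03680382 142.33086418]
top [190.2477006  196.09621288]
```

View pics/side3c.png

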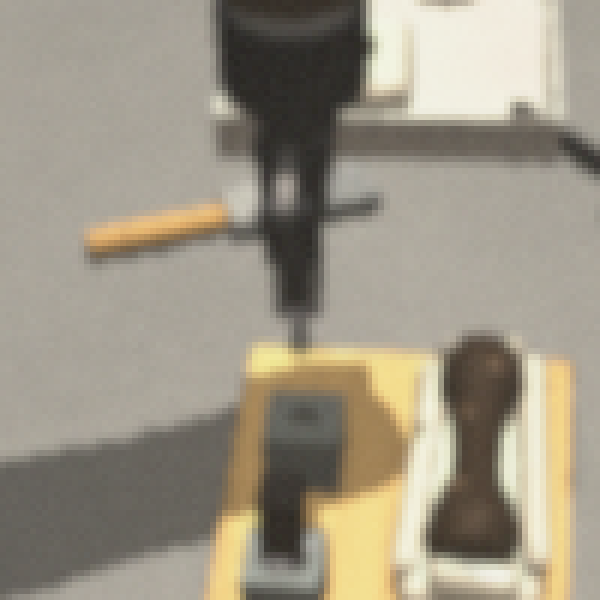

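View pics/top3c.png

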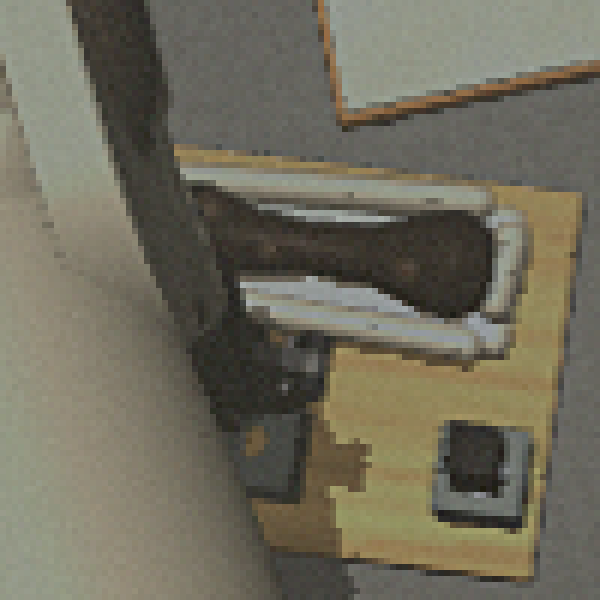

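Run:
```python
from h import *
im=cv2.imread("pics/side3.png")
cv2.imwrite("pics/s3z.png",cv2.resize(im[130:185,225:275],None,fx=12,fy=11,interpolation=2))
T=np.array([.5731,.1714,.1479])
for dz in (-.0453,-.03,-.013): print(dz,proj("side",T+[0,0,dz]))
print(proj("side",[.5735,.171,.055]))
# dark centroid per row below fingers
g=im.astype(int).sum(2)
for r in range(138,158): print(r,g[r,238:262].tolist())
```

```text
-0.0453 [[249.36717885 153.13891595]]
-0.03 [[249.25892325 149.55853464]]
-0.013 [[249.13638198 145.50144013]]
[[249.81387514 163.93844729]]
138 [496, 496, 504, 494, 490, 454, 347, 236, 171, 153, 142, 145, 144, 161, 198, 307, 446, 504, 502, 505, 502, 506, 505, 505]
139 [499, 502, 499, 492, 487, 472, 405, 307, 210, 156, 141, 144, 145, 163, 207, 325, 450, 499, 498, 493, 501, 502, 508, 508]
140 [495, 494, 497, 496, 493, 489, 450, 348, 241, 168, 142, 146, 149, 182, 224, 321, 442, 495, 501, 500, 498, 499, 505, 506]
141 [488, 492, 497, 491, 488, 489, 457, 360, 250, 176, 138, 138, 152, 191, 229, 321, 445, 492, 495, 501, 497, 501, 501, 502]
142 [493, 492, 489, 490, 488, 494, 454, 361, 256, 180, 144, 139, 155, 190, 234, 327, 443, 497, 497, 501, 500, 498, 498, 500]
143 [486, 484, 483, 488, 487, 485, 465, 373, 266, 173, 141, 141, 155, 182, 242, 342, 451, 493, 498, 502, 502, 496, 497, 497]
144 [490, 489, 486, 488, 488, 492, 464, 383, 277, 181, 150, 142, 155, 198, 251, 359, 458, 492, 500, 501, 500, 509, 499, 495]
145 [487, 492, 492, 487, 490, 487, 471, 385, 277, 197, 179, 177, 188, 209, 257, 364,
[... 840 characters left out ...]
 507, 399, 310, 319, 390, 473, 502, 518, 529, 536, 532, 535, 525, 526, 525]
153 [492, 494, 500, 527, 589, 612, 609, 610, 612, 581, 492, 417, 411, 481, 540, 563, 574, 586, 601, 597, 594, 583, 573, 574]
154 [490, 494, 502, 541, 607, 624, 632, 629, 629, 616, 571, 524, 512, 547, 569, 577, 583, 598, 600, 603, 596, 591, 590, 595]
155 [497, 497, 508, 566, 609, 624, 624, 616, 613, 602, 575, 526, 501, 509, 517, 518, 516, 520, 526, 523, 522, 517, 530, 578]
156 [495, 491, 512, 565, 597, 606, 594, 563, 544, 534, 504, 451, 435, 429, 426, 422, 428, 432, 426, 430, 419, 420, 445, 525]
157 [497, 478, 476, 506, 524, 529, 509, 475, 446, 432, 422, 400, 400, 396, 386, 385, 391, 388, 394, 389, 385, 377, 398, 482]
```

View pics/s3z.png

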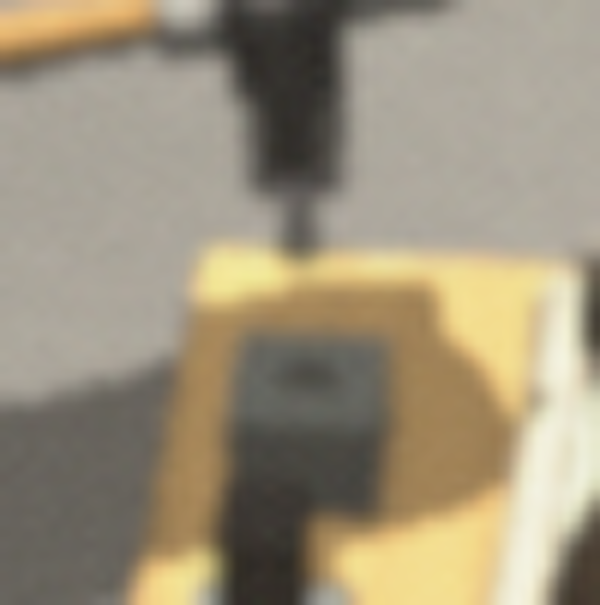

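Run:
```python
from h import *
for f in ("side0","side3"):
    g=cv2.imread(f"pics/{f}.png").astype(int).sum(2); print(f)
    for r in range(158,171): print(r,g[r,242:260].tolist())
g=cv2.imread("pics/top0.png").astype(int).sum(2)
for r in range(193,214): print(r,g[r,186:210].tolist())
for z in (.055,.045):
  c=np.array([[.5735+.0085*np.cos(a),.171+.0085*np.sin(a),z] for a in np.linspace(0,6.28,24)])
  for n in("side","top"): P=proj(n,c);print(n,z,P.min(0),P.max(0),P.mean(0))
```

```text
side0
158 [620, 626, 629, 627, 628, 617, 619, 616, 619, 618, 612, 612, 620, 615, 614, 615, 615, 610]
159 [621, 624, 621, 616, 607, 600, 597, 607, 607, 604, 604, 604, 606, 611, 612, 614, 613, 606]
160 [624, 626, 612, 581, 554, 552, 559, 554, 567, 562, 559, 568, 578, 576, 575, 594, 608, 608]
161 [623, 622, 600, 547, 509, 506, 506, 503, 493, 495, 512, 514, 513, 519, 531, 563, 599, 607]
162 [624, 620, 582, 522, 496, 491, 466, 434, 416, 429, 461, 490, 496, 498, 502, 547, 592, 605]
163 [623, 617, 574, 515, 498, 477, 417, 354, 316, 339, 398, 465, 495, 498, 494, 529, 582, 606]
164 [622, 612, 562, 513, 498, 469, 383, 307, 275, 289, 355, 446, 492, 490, 485, 516, 584, 606]
165 [621, 613, 551, 505, 503, 481, 413, 362, 341, 342, 395, 461, 493, 487, 469, 507, 577, 604]
166 [622, 607, 542, 499, 503, 493, 465, 443, 439, 439, 455, 486, 495, 485, 446, 482, 572, 601]
167 [617, 590, 512, 472, 468, 470, 467, 458, 460, 467, 465, 478, 484, 464, 420, 464, 556, 604]
168 [609, 535, 432, 387, 385, 392, 390, 383, 399, 412, 410, 415, 414, 403, 370, 431, 558, 604]
169 [602, 494, 342, 282, 281, 285, 281, 285, 295,
[... 3684 characters left out ...]
1, 109, 162, 173, 220, 223, 284, 281, 124, 132, 241, 419, 398, 398, 385]
212 [405, 414, 423, 432, 346, 278, 182, 177, 154, 145, 143, 123, 138, 122, 134, 132, 121, 143, 153, 285, 411, 399, 383, 385]
213 [416, 410, 416, 413, 417, 435, 446, 442, 448, 456, 356, 238, 228, 209, 187, 197, 135, 158, 181, 355, 413, 396, 389, 386]
side 0.055 [247.3443053  162.31037556] [252.29320251 165.5976144 ] [249.91597266 163.9380032 ]
top 0.055 [193.49782928 199.92426103] [199.3543974  205.70672362] [196.43301792 202.704663  ]
side 0.045 [247.42425605 164.48683514] [252.34389711 167.77613739] [249.98074656 166.11553362]
top 0.045 [194.11298253 200.62315899] [199.920109   206.35807518] [197.02327225 203.38073529]
```

The side view shows the stem hanging at column 249.5 and the hole at about (250.2,164). Allowing for parallax, that is about 1 mm more x. The fossil is clear of the fingers. I'll descend and watch the force.

```bash
python3 -m jog '[{"rotation":[0,0,0],"travel":[0.9,0,-10],"jaw":-1},{"rotation":[0,0,0],"travel":[0,0,-15],"jaw":-1},{"rotation":[0,0,0],"travel":[0,0,-12],"jaw":-1},{"rotation":[0,0,0],"travel":[0,0,-5],"jaw":-1},{"rotation":[0,0,0],"travel":[0,0,0],"jaw":-1}]'
python3 -m jog '[{"rotation":[0,0,0],"travel":[0,0,-2],"jaw":-1},{"rotation":[0,0,0],"travel":[0,0,-2],"jaw":-1}]'
python3 -m jog '[{"rotation":[0,0,0],"travel":[0,0,-1.5],"jaw":-1},{"rotation":[0,0,0],"travel":[0,0,-1],"jaw":-1}]'
python3 - <<'E'
from h import *
o=bot.get_obs();print(o['ee_pos'],o['tcp_rot'],o['wrist_force'],o['torque'])
im=bot.camera("side"); cv2.imwrite("pics/side4.png",im[:,:,::-1])
cv2.imwrite("pics/side4c.png",cv2.resize(im[110:185,215:290,::-1],None,fx=8,fy=8,interpolation=2))
E
```

```text
time: 9.52
ee_pos: [0.5734, 0.1718, 0.1048]
tcp_rot: [-90.0, 0.0, 82.3]
wrist_force: [0.4, 0.5, -1.2]
opening: 0.0228
time: 9.78
ee_pos: [0.5739, 0.172, 0.1016]
tcp_rot: [-90.0, -0.0, 82.3]
wrist_force: [0.3, 0.3, -1.1]
opening: 0.0233
time: 10.02
ee_pos: [0.5737, 0.1719, 0.0988]
tcp_rot: [-90.0, -0.0, 82.3]
wrist_force: [0.0, -0.7, -0.7]
opening: 0.0231
[0.57369853 0.17189491 0.09876011] [-9.00040888e+01 -1.45944773e-03  8.23040362e+01] [ 0.03178591 -0.72597169 -0.68749012] [ 0.02420358 -0.0221663  -0.03321303]
```

View pics/side4c.png

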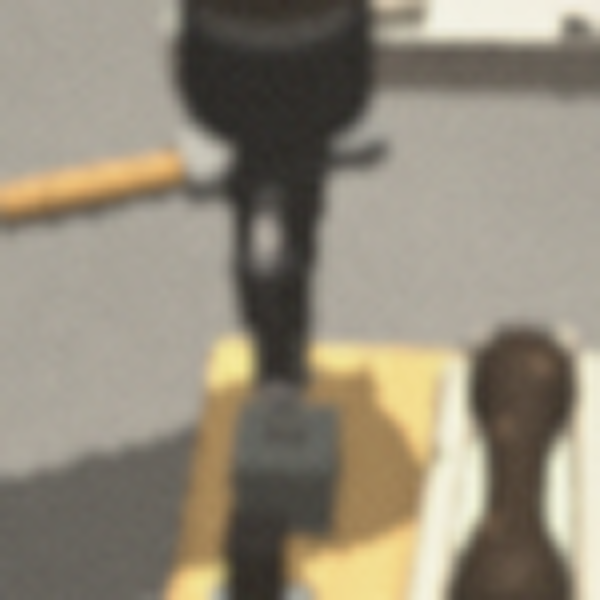

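The collar is at (282,390), and the stem runs toward the hole at (289,428). There is no force yet, so I continue in small steps.

```bash
python3 -m jog '[{"rotation":[0,0,0],"travel":[0,0,-1.5],"jaw":-1},{"rotation":[0,0,0],"travel":[0,0,-1],"jaw":-1}]'
python3 -m jog '[{"rotation":[0,0,0],"travel":[0,0,-1.5],"jaw":-1},{"rotation":[0,0,0],"travel":[0,0,-1],"jaw":-1}]'
python3 -m jog '[{"rotation":[0,0,0],"travel":[0,0,-1.5],"jaw":-1},{"rotation":[0,0,0],"travel":[0,0,-1],"jaw":-1}]'
python3 - <<'E'
from h import *
o=bot.get_obs();print(o['ee_pos'],o['tcp_rot'],o['wrist_force'],o['torque'])
im=bot.camera("side"); cv2.imwrite("pics/side5.png",im[:,:,::-1])
cv2.imwrite("pics/side5c.png",cv2.resize(im[140:185,230:275,::-1],None,fx=13,fy=13,interpolation=2))
E
```

```text
time: 10.32
ee_pos: [0.5737, 0.1719, 0.0962]
tcp_rot: [-90.0, 0.0, 82.3]
wrist_force: [-0.2, 0.2, -1.9]
opening: 0.0229
time: 10.58
ee_pos: [0.5737, 0.1719, 0.0937]
tcp_rot: [-90.0, 0.0, 82.3]
wrist_force: [-0.5, -0.2, -1.6]
opening: 0.0232
time: 10.82
ee_pos: [0.5737, 0.1719, 0.0912]
tcp_rot: [-90.0, 0.0, 82.3]
wrist_force: [-1.2, 0.2, -1.2]
opening: 0.0229
[0.57366467 0.17190099 0.09116594] [-8.99953808e+01  2.40129797e-03  8.23047019e+01] [-1.16837434  0.18660533 -1.16732391] [-0.04189582 -0.03811409 -0.01143849]
```

View pics/side5c.png

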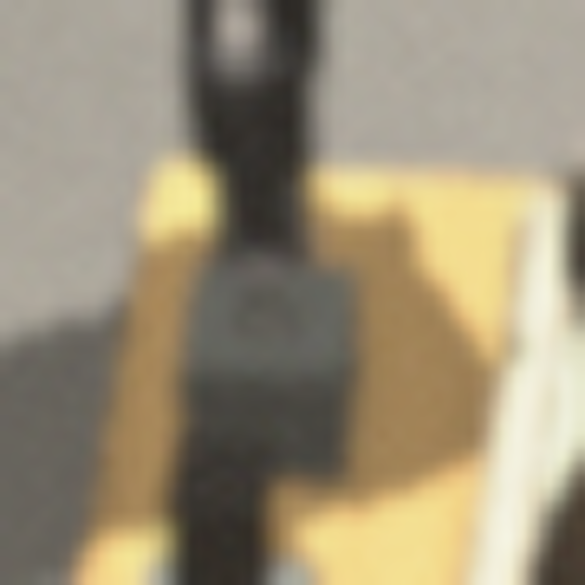

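The ball is inside the mouth: the TCP is at 91 mm and there is no upward force. Continuing down slowly.

```bash
python3 -m jog '[{"rotation":[0,0,0],"travel":[-0.3,0,-1.5],"jaw":-1},{"rotation":[0,0,0],"travel":[0,0,-1.5],"jaw":-1}]'
for i in 1 ; do python3 -m jog '[{"rotation":[0,0,0],"travel":[0,0,-1],"jaw":-1},{"rotation":[0,0,0],"travel":[0,0,-1],"jaw":-1}]'
python3 -m jog '[{"rotation":[0,0,0],"travel":[0,0,-1],"jaw":-1},{"rotation":[0,0,0],"travel":[0,0,-1],"jaw":-1}]'; done
python3 -m jog '[{"rotation":[0,0,0],"travel":[0,0,-1],"jaw":-1},{"rotation":[0,0,0],"travel":[0,0,-1],"jaw":-1}]'
```

```text
time: 11.12
ee_pos: [0.5734, 0.1719, 0.0882]
tcp_rot: [-90.0, -0.0, 82.3]
wrist_force: [-0.8, 0.4, -1.0]
opening: 0.0231
time: 11.38
ee_pos: [0.5734, 0.1719, 0.0862]
tcp_rot: [-90.0, 0.0, 82.3]
wrist_force: [-0.1, -0.7, -1.9]
opening: 0.023
time: 11.62
ee_pos: [0.5734, 0.1719, 0.0842]
tcp_rot: [-90.0, 0.0, 82.3]
wrist_force: [-0.4, -0.6, -1.4]
opening: 0.0234
time: 11.88
ee_pos: [0.5734, 0.1719, 0.0822]
tcp_rot: [-90.0, -0.0, 82.3]
wrist_force: [0.1, -0.4, -1.0]
opening: 0.0231
```

```bash
python3 -m jog '[{"rotation":[0,0,0],"travel":[0,0,-1],"jaw":-1},{"rotation":[0,0,0],"travel":[0,0,-1],"jaw":-1}]'
python3 -m jog '[{"rotation":[0,0,0],"travel":[0,0,-1],"jaw":-1},{"rotation":[0,0,0],"travel":[0,0,-1],"jaw":-1}]'
python3 -m jog '[{"rotation":[0,0,0],"travel":[0,0,-1],"jaw":-1}]'
python3 -m jog '[{"rotation":[0,0,0],"travel":[0,0,-1],"jaw":-1}]'
```

```text
time: 12.12
ee_pos: [0.5736, 0.1719, 0.0808]
tcp_rot: [-90.0, -0.0, 82.3]
wrist_force: [-2.3, -0.5, 5.4]
opening: 0.0229
time: 12.38
ee_pos: [0.5737, 0.1722, 0.0792]
tcp_rot: [-90.1, -0.1, 82.3]
wrist_force: [-1.6, 0.4, 7.3]
opening: 0.0235
time: 12.5
ee_pos: [0.5739, 0.1721, 0.0783]
tcp_rot: [-90.1, -0.1, 82.3]
wrist_force: [-1.2, -0.4, 7.0]
opening: 0.023
time: 12.62
ee_pos: [0.5739, 0.1721, 0.0774]
tcp_rot: [-90.1, -0.1, 82.3]
wrist_force: [-0.4, -0.3, 7.9]
opening: 0.0234
```

```bash
for k in a; do python3 -m jog '[{"rotation":[0,0,0],"travel":[0,0,-1],"jaw":-1}]'
python3 -m jog '[{"rotation":[0,0,0],"travel":[0,0,-1],"jaw":-1}]'
python3 -m jog '[{"rotation":[0,0,0],"travel":[0,0,-1],"jaw":-1}]'
python3 -m jog '[{"rotation":[0,0,0],"travel":[0,0,-1],"jaw":-1}]'; done
```

```text
time: 12.75
ee_pos: [0.574, 0.1722, 0.0764]
tcp_rot: [-90.1, -0.1, 82.3]
wrist_force: [-0.4, 1.1, 7.0]
opening: 0.0231
time: 12.88
ee_pos: [0.574, 0.1721, 0.0754]
tcp_rot: [-90.1, -0.1, 82.3]
wrist_force: [-0.8, 0.0, 7.8]
opening: 0.0233
time: 13.0
ee_pos: [0.5741, 0.1721, 0.0744]
tcp_rot: [-90.1, -0.1, 82.3]
wrist_force: [-0.3, -0.3, 6.9]
opening: 0.023
time: 13.12
ee_pos: [0.5741, 0.1721, 0.0734]
tcp_rot: [-90.1, -0.1, 82.3]
wrist_force: [-0.0, 0.7, 5.4]
opening: 0.0232
```

```bash
for k in a; do python3 -m jog '[{"rotation":[0,0,0],"travel":[0,0,-1],"jaw":-1}]'
python3 -m jog '[{"rotation":[0,0,0],"travel":[0,0,-1],"jaw":-1}]'
python3 -m jog '[{"rotation":[0,0,0],"travel":[0,0,-1],"jaw":-1}]'
python3 -m jog '[{"rotation":[0,0,0],"travel":[0,0,-1],"jaw":-1}]'; done
```

```text
time: 13.25
ee_pos: [0.574, 0.172, 0.0722]
tcp_rot: [-90.1, -0.0, 82.3]
wrist_force: [1.1, -0.3, 3.9]
opening: 0.0232
time: 13.38
ee_pos: [0.5736, 0.1719, 0.0705]
tcp_rot: [-90.0, -0.0, 82.3]
wrist_force: [0.1, 0.7, -1.8]
opening: 0.0231
time: 13.5
ee_pos: [0.5731, 0.1718, 0.0687]
tcp_rot: [-89.9, 0.0, 82.3]
wrist_force: [-0.4, 0.6, -1.2]
opening: 0.0232
time: 13.62
ee_pos: [0.5731, 0.1718, 0.0681]
tcp_rot: [-90.0, 0.0, 82.3]
wrist_force: [-3.3, 0.8, 6.9]
opening: 0.0233
```

It snapped over at about 71 mm, and collar contact came at about 68 mm as predicted. I'll press slightly to confirm it is home.

```bash
python3 -m jog '[{"rotation":[0,0,0],"travel":[0,0,-0.8],"jaw":-1},{"rotation":[0,0,0],"travel":[0,0,0],"jaw":-1}]'
python3 - <<'E'
from h import *
o=bot.get_obs();print(o['ee_pos'],o['wrist_force'],o['torque'])
im=bot.camera("side"); cv2.imwrite("pics/side6.png",im[:,:,::-1])
cv2.imwrite("pics/side6c.png",cv2.resize(im[130:185,225:280,::-1],None,fx=10,fy=10,interpolation=2))
E
```

```text
time: 13.88
ee_pos: [0.5731, 0.1718, 0.0681]
tcp_rot: [-90.0, 0.0, 82.3]
wrist_force: [-3.8, -1.5, 6.7]
opening: 0.0226
[0.57308415 0.17184912 0.06814388] [-3.84801762 -1.50145344  6.65886347] [-0.25282727  0.87042435 -0.00550562]
```

View pics/side6c.png

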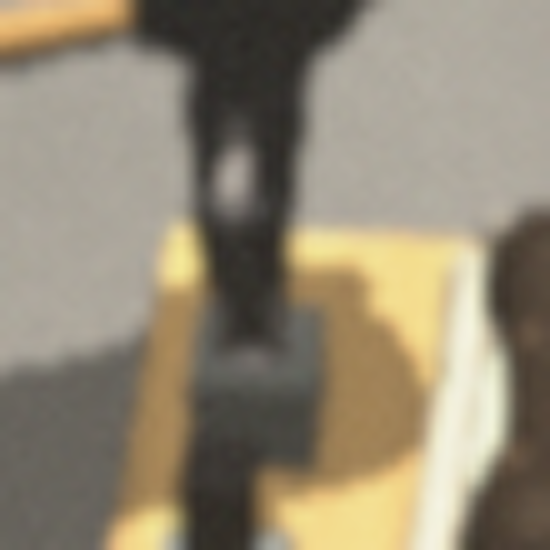

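```bash
python3 -m jog '[{"rotation":[0,0,0],"travel":[0,0,-1],"jaw":-1},{"rotation":[0,0,0],"travel":[0,0,0],"jaw":-1}]'
python3 - <<'E'
from h import *
o=bot.get_obs();print(o['ee_pos'],o['wrist_force'],o['torque'],o['tcp_rot'])
E
```

```text
time: 14.18
ee_pos: [0.5731, 0.1718, 0.0681]
tcp_rot: [-90.0, -0.0, 82.3]
wrist_force: [-6.8, -2.3, 14.3]
opening: 0.0231
[0.57311925 0.17184691 0.0681315 ] [-6.80270188 -2.26639639 14.32503568] [-0.52889892  1.48410465  0.06662496] [-9.00268188e+01 -1.34870228e-02  8.23043586e+01]
```

The stop is hard: z stays at 68.1 mm while the push rises to 14 N, so the collar is home. Now the tug, going up in small steps.

```bash
python3 -m jog '[{"rotation":[0,0,0],"travel":[0,0,1],"jaw":-1},{"rotation":[0,0,0],"travel":[0,0,1],"jaw":-1}]'
python3 -m jog '[{"rotation":[0,0,0],"travel":[0,0,0.7],"jaw":-1}]'
python3 -m jog '[{"rotation":[0,0,0],"travel":[0,0,0.7],"jaw":-1}]'
python3 -m jog '[{"rotation":[0,0,0],"travel":[0,0,0.7],"jaw":-1}]'
```

```text
time: 14.42
ee_pos: [0.5733, 0.1719, 0.0683]
tcp_rot: [-90.0, 0.0, 82.3]
wrist_force: [0.5, -0.5, -0.5]
opening: 0.0232
time: 14.55
ee_pos: [0.5733, 0.1719, 0.0688]
tcp_rot: [-90.0, 0.0, 82.3]
wrist_force: [0.4, 0.1, -1.4]
opening: 0.0234
time: 14.68
ee_pos: [0.5733, 0.1719, 0.0696]
tcp_rot: [-90.0, 0.0, 82.3]
wrist_force: [-0.3, 0.1, -1.4]
opening: 0.0231
time: 14.8
ee_pos: [0.5733, 0.1719, 0.0704]
tcp_rot: [-90.0, 0.0, 82.3]
wrist_force: [-0.1, -0.2, -0.9]
opening: 0.0233
```

```bash
for k in a; do python3 -m jog '[{"rotation":[0,0,0],"travel":[0,0,0.5],"jaw":-1}]'
python3 -m jog '[{"rotation":[0,0,0],"travel":[0,0,0.5],"jaw":-1}]'
python3 -m jog '[{"rotation":[0,0,0],"travel":[0,0,0.5],"jaw":-1}]'; done
```

```text
time: 14.92
ee_pos: [0.5733, 0.1718, 0.0709]
tcp_rot: [-90.0, 0.0, 82.3]
wrist_force: [0.1, -0.4, -3.9]
opening: 0.0231
time: 15.05
ee_pos: [0.5733, 0.1718, 0.0712]
tcp_rot: [-90.0, 0.0, 82.3]
wrist_force: [-0.1, 0.4, -4.8]
opening: 0.0235
time: 15.18
ee_pos: [0.5732, 0.1718, 0.0716]
tcp_rot: [-90.0, 0.0, 82.3]
wrist_force: [0.9, -0.8, -6.1]
opening: 0.0228
```

```bash
for k in a; do python3 -m jog '[{"rotation":[0,0,0],"travel":[0,0,0.5],"jaw":-1}]'
python3 -m jog '[{"rotation":[0,0,0],"travel":[0,0,0.5],"jaw":-1}]'
python3 -m jog '[{"rotation":[0,0,0],"travel":[0,0,0.4],"jaw":-1},{"rotation":[0,0,0],"travel":[0,0,0],"jaw":-1}]'; done
```

```text
time: 15.3
ee_pos: [0.5732, 0.1718, 0.072]
tcp_rot: [-90.0, 0.0, 82.3]
wrist_force: [1.7, 0.9, -9.2]
opening: 0.0235
time: 15.42
ee_pos: [0.5731, 0.1718, 0.0724]
tcp_rot: [-89.9, 0.0, 82.3]
wrist_force: [1.5, 0.0, -11.8]
opening: 0.0231
time: 15.68
ee_pos: [0.5731, 0.1719, 0.0729]
tcp_rot: [-90.0, 0.0, 82.3]
wrist_force: [1.3, 1.0, -13.6]
opening: 0.0231
```

```bash
python3 -m jog '[{"rotation":[0,0,0],"travel":[0,0,-0.1],"jaw":-1},{"rotation":[0,0,0],"travel":[0,0,0],"jaw":-1}]'
python3 -m jog '[{"rotation":[0,0,0],"travel":[0,0,0],"jaw":-1},{"rotation":[0,0,0],"travel":[0,0,0],"jaw":-1}]'
python3 -m jog '[{"rotation":[0,0,0],"travel":[0,0,0],"jaw":-1},{"rotation":[0,0,0],"travel":[0,0,0],"jaw":-1}]'
python3 -m jog '[{"rotation":[0,0,0],"travel":[0,0,0],"jaw":-1},{"rotation":[0,0,0],"travel":[0,0,0],"jaw":-1}]'
python3 -m jog '[{"rotation":[0,0,0],"travel":[0,0,0],"jaw":-1},{"rotation":[0,0,0],"travel":[0,0,0],"jaw":-1}]'
python3 -m jog '[{"rotation":[0,0,0],"travel":[0,0,0],"jaw":-1},{"rotation":[0,0,0],"travel":[0,0,0],"jaw":-1}]'
```

```text
time: 15.92
ee_pos: [0.5731, 0.1718, 0.0731]
tcp_rot: [-90.0, 0.0, 82.3]
wrist_force: [0.1, 0.2, -13.6]
opening: 0.023
time: 16.18
ee_pos: [0.5732, 0.1718, 0.0732]
tcp_rot: [-90.0, 0.0, 82.3]
wrist_force: [1.5, 0.7, -14.0]
opening: 0.0234
time: 16.42
ee_pos: [0.5732, 0.1718, 0.0732]
tcp_rot: [-90.0, 0.0, 82.3]
wrist_force: [0.3, -0.4, -14.5]
opening: 0.023
time: 16.68
ee_pos: [0.5732, 0.1718, 0.0733]
tcp_rot: [-90.0, 0.0, 82.3]
wrist_force: [-1.0, -1.2, -14.9]
opening: 0.0231
time: 16.92
ee_pos: [0.5733, 0.1718, 0.0733]
tcp_rot: [-90.0, 0.0, 82.3]
wrist_force: [-1.6, -1.0, -15.8]
opening: 0.023
time: 17.18
ee_pos: [0.5733, 0.1718, 0.0733]
tcp_rot: [-90.0, 0.0, 82.3]
wrist_force: [-1.1, -0.3, -14.9]
opening: 0.0227
```

The pull crept up to about 15 N, because the arm takes up its lag. I'll ease to 12–13 N and hold a clean second there.

```bash
python3 -m jog '[{"rotation":[0,0,0],"travel":[0,0,-0.35],"jaw":-1},{"rotation":[0,0,0],"travel":[0,0,0],"jaw":-1}]'
python3 -m jog '[{"rotation":[0,0,0],"travel":[0,0,0],"jaw":-1},{"rotation":[0,0,0],"travel":[0,0,0],"jaw":-1}]'
```

```text
time: 17.42
ee_pos: [0.5733, 0.1718, 0.0731]
tcp_rot: [-90.0, 0.0, 82.3]
wrist_force: [-1.2, -1.3, -14.3]
opening: 0.0231
time: 17.68
ee_pos: [0.5733, 0.1719, 0.0731]
tcp_rot: [-90.0, 0.0, 82.3]
wrist_force: [-2.6, -1.2, -13.5]
opening: 0.0233
```

```bash
python3 -m jog '[{"rotation":[0,0,0],"travel":[0,0,-0.15],"jaw":-1},{"rotation":[0,0,0],"travel":[0,0,0],"jaw":-1}]'
python3 -m jog '[{"rotation":[0,0,0],"travel":[0,0,0],"jaw":-1},{"rotation":[0,0,0],"travel":[0,0,0],"jaw":-1}]'
python3 -m jog '[{"rotation":[0,0,0],"travel":[0,0,0],"jaw":-1},{"rotation":[0,0,0],"travel":[0,0,0],"jaw":-1}]'
python3 -m jog '[{"rotation":[0,0,0],"travel":[0,0,0],"jaw":-1},{"rotation":[0,0,0],"travel":[0,0,0],"jaw":-1}]'
python3 -m jog '[{"rotation":[0,0,0],"travel":[0,0,0],"jaw":-1},{"rotation":[0,0,0],"travel":[0,0,0],"jaw":-1}]'
python3 -m jog '[{"rotation":[0,0,0],"travel":[0,0,0],"jaw":-1},{"rotation":[0,0,0],"travel":[0,0,0],"jaw":-1}]'
```

```text
time: 17.92
ee_pos: [0.5734, 0.1719, 0.073]
tcp_rot: [-90.0, 0.0, 82.3]
wrist_force: [-2.3, -1.9, -12.9]
opening: 0.0232
time: 18.18
ee_pos: [0.5734, 0.1719, 0.0729]
tcp_rot: [-90.0, 0.0, 82.3]
wrist_force: [-2.3, -2.0, -13.2]
opening: 0.023
time: 18.42
ee_pos: [0.5734, 0.1719, 0.0729]
tcp_rot: [-90.0, 0.0, 82.3]
wrist_force: [-2.9, -0.9, -13.3]
opening: 0.0231
time: 18.68
ee_pos: [0.5734, 0.1719, 0.0729]
tcp_rot: [-90.0, 0.0, 82.3]
wrist_force: [-2.8, -1.5, -13.0]
opening: 0.0234
time: 18.92
ee_pos: [0.5734, 0.1719, 0.0729]
tcp_rot: [-90.0, 0.0, 82.3]
wrist_force: [-3.1, -2.0, -11.9]
opening: 0.0228
time: 19.18
ee_pos: [0.5734, 0.1719, 0.0729]
tcp_rot: [-90.0, -0.0, 82.3]
wrist_force: [-2.7, -2.0, -12.8]
opening: 0.0233
```

Held at about 12.8 N (12 N plus the post's weight) for 1.25 s with z steady, so the post is retained. Lowering home.

```bash
python3 -m jog '[{"rotation":[0,0,0],"travel":[0,0,-1],"jaw":-1},{"rotation":[0,0,0],"travel":[0,0,-1],"jaw":-1},{"rotation":[0,0,0],"travel":[0,0,-1],"jaw":-1},{"rotation":[0,0,0],"travel":[0,0,-0.7],"jaw":-1},{"rotation":[0,0,0],"travel":[0,0,0],"jaw":-1}]'
python3 -m jog '[{"rotation":[0,0,0],"travel":[0,0,-0.6],"jaw":-1},{"rotation":[0,0,0],"travel":[0,0,-0.3],"jaw":-1},{"rotation":[0,0,0],"travel":[0,0,0],"jaw":-1}]'
```

```text
time: 19.8
ee_pos: [0.5744, 0.1721, 0.0703]
tcp_rot: [-90.1, -0.1, 82.3]
wrist_force: [-0.9, -2.3, -0.8]
opening: 0.0227
time: 20.18
ee_pos: [0.5736, 0.1721, 0.0685]
tcp_rot: [-90.0, -0.0, 82.3]
wrist_force: [0.0, 0.7, -0.6]
opening: 0.0229
```

```bash
python3 -m jog '[{"rotation":[0,0,0],"travel":[0,0,-0.4],"jaw":-1},{"rotation":[0,0,0],"travel":[0,0,-0.4],"jaw":-1},{"rotation":[0,0,0],"travel":[0,0,0],"jaw":-1}]'
python3 -c "
from workcell import bot
o=bot.get_obs();print(o['ee_pos'],o['wrist_force'],o['torque'])"
```

```text
time: 20.55
ee_pos: [0.5736, 0.1721, 0.0681]
tcp_rot: [-90.0, -0.0, 82.3]
wrist_force: [-2.3, 0.8, 5.6]
opening: 0.023
[0.5735733  0.17205221 0.06813169] [-2.31531928  0.8389615   5.59949504] [0.02475616 0.45475253 0.00230332]
```

Home again at 68.1 mm. Releasing gently.

```bash
python3 -m jog '[{"rotation":[0,0,0],"travel":[0,0,0],"jaw":-1},{"rotation":[0,0,0],"travel":[0,0,0.2],"jaw":-0.4},{"rotation":[0,0,0],"travel":[0,0,0],"jaw":-0.3},{"rotation":[0,0,0],"travel":[0,0,0],"jaw":-0.2},{"rotation":[0,0,0],"travel":[0,0,0],"jaw":0.0},{"rotation":[0,0,0],"travel":[0,0,0],"jaw":0.1},{"rotation":[0,0,0],"travel":[0,0,0],"jaw":0.1},{"rotation":[0,0,0],"travel":[0,0,0],"jaw":0.1}]' 20
python3 -c "
from workcell import bot
o=bot.get_obs();print(o['ee_pos'],o['wrist_force'],o['torque'])"
```

```text
time: 21.55
ee_pos: [0.5734, 0.1719, 0.0677]
tcp_rot: [-90.0, 0.0, 82.3]
wrist_force: [-0.9, 0.8, -0.7]
opening: 0.047
[0.57338894 0.1719051  0.06766792] [-0.88420131  0.83529429 -0.72762396] [ 0.01745296 -0.06268087  0.00578041]
```

Released at 47 mm opening with no contact force. Retreating straight up and then back.

```bash
python3 -m jog '[{"rotation":[0,0,0],"travel":[0,0,5],"jaw":0.1},{"rotation":[0,0,0],"travel":[0,0,12],"jaw":0.1},{"rotation":[0,0,0],"travel":[0,0,20],"jaw":0.1},{"rotation":[0,0,0],"travel":[0,0,30],"jaw":0.1},{"rotation":[0,0,0],"travel":[0,0,40],"jaw":0.1},{"rotation":[0,0,0],"travel":[0,0,30],"jaw":0.1},{"rotation":[0,0,0],"travel":[-30,-40,10],"jaw":0.1},{"rotation":[0,0,0],"travel":[-40,-40,0],"jaw":0.1}]'
python3 -m jog '[{"rotation":[0,0,0],"travel":[-40,-40,0],"jaw":0.1},{"rotation":[0,0,0],"travel":[-40,-40,0],"jaw":0.1},{"rotation":[0,0,0],"travel":[-30,-40,0],"jaw":0.1},{"rotation":[0,0,0],"travel":[-30,-40,0],"jaw":0.1},{"rotation":[0,0,0],"travel":[0,-40,0],"jaw":0.1},{"rotation":[0,0,0],"travel":[0,0,0],"jaw":0.1}]'
python3 - <<'E'
from h import *
for n in("side","top"):
    im=bot.camera(n); cv2.imwrite(f"pics/{n}9.png",im[:,:,::-1])
    x,y=(225,140) if n=="side" else (155,140)
    cv2.imwrite(f"pics/{n}9c.png",cv2.resize(im[y:y+100,x:x+100,::-1],None,fx=6,fy=6,interpolation=2))
E
```

```text
time: 22.55
ee_pos: [0.5033, 0.0913, 0.2163]
tcp_rot: [-90.1, -0.0, 82.3]
wrist_force: [-0.6, -0.6, -0.1]
opening: 0.0468
time: 23.3
ee_pos: [0.363, -0.11, 0.2158]
tcp_rot: [-90.1, 0.0, 82.1]
wrist_force: [0.4, 1.1, -0.9]
opening: 0.0472
```

View pics/side9c.png

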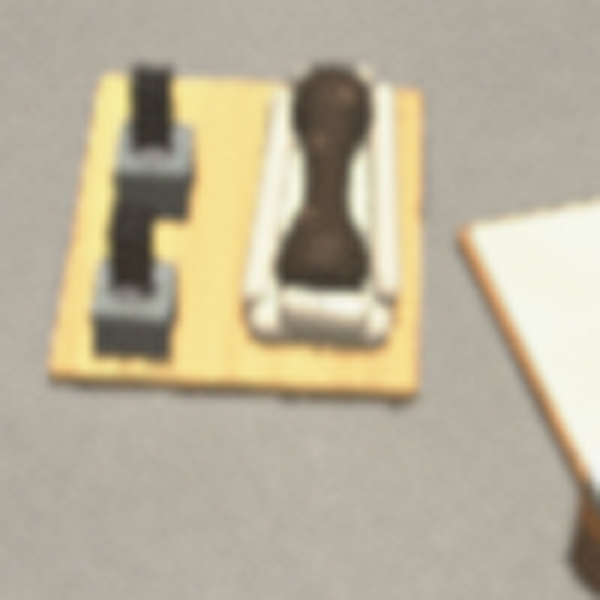

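View pics/top9.png

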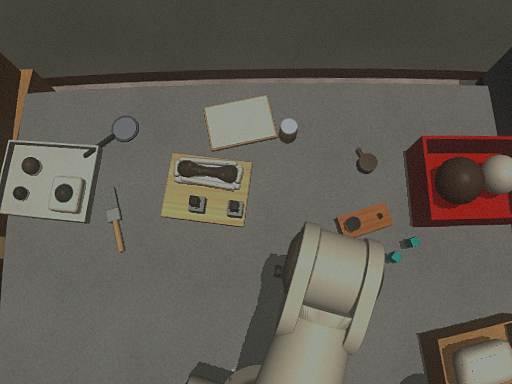

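View pics/side9.png

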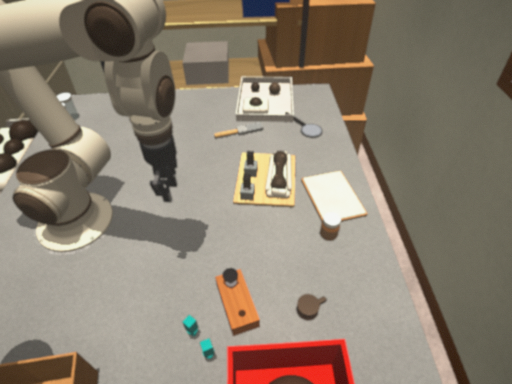

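The post stands upright in the socket at side (250,160) and top (196,203), matching its fitted twin in height. The cradle post, at side (230,275), and everything else are where they were. Handing in.

```bash
python3 -c "
from workcell import bot
print(bot.get_obs()['wrist_force']);bot.job_done()"
```

```text
[-0.19944742 -0.36729526  0.27850875]
the job is handed in; nothing more can be done
```

I moved the square-headed post from the rack to the empty socket, where it snapped in, held under the tug and was left upright. The job was handed in at about 23 s.

- **Insertion:** The jaws resisted with about 7–8 N, then snapped over the ball. The collar came home on a hard stop: the tool stayed at 68.1 mm while I pressed up to about 14 N.
- **Tug:** The first hold crept up from 13.6 N to a highest reading of 15.8 N, still under 18 N. I eased it off, and the readings then stayed between 11.9 and 13.3 N for about 1.25 s (12 N plus the post's weight). The tool height held steady, so the post is retained.
- **Release:** I lowered the post to the same stop at 68.1 mm and opened the gripper. It showed no contact force before I backed away.
- **Last pictures:** The post stands upright, level with the fitted one. The cradle post, mount, brush, jar and vertebra look unmoved.
- **Disagreement:** The two cameras differed by about 2 mm on the socket's x position. I settled that by comparing stem and hole in the side view, and the ball entered without touching the rim.

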